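Square the parts bin into the corner stop

TASK

Push the larger of the two blue parts bins along the bench into the corner of the aluminium corner stop, so that its far long side lies flush against the long fence and its short end flush against the short fence. Only push it: it must stay flat on the bench and never be lifted or tipped. Leave the small bin, the tape roll and the bottle where they are, and finish clear of everything.

Things in the scene. Friction and masses are not known exactly. Their poses are not given: they have to be found in the camera images.
- stop: Fixed L-shaped corner stop: two aluminium bars 30 mm high, 12 mm thick, on a black mat (no step). Origin: the inner corner, at bench level. Its x axis points square into the long fence (inner face x = 0, from y = 12 to -270 mm), its y axis square into the short fence (inner face y = 0, from x = 0 to -150 mm); the bin belongs where x and y are negative. Place varies, yaw -0.4 to 0.3 rad.
- bin_center (a point): Centre of the larger blue bin, 30 mm above the bench. Open box holding fixed cartons, 100 mm along its x, 140 mm along its y, 60 mm high, 0.3 to 0.55 kg, loose; white card on its -x side. Seated, its axes are parallel to the stop's and its centre is at x = -50, y = -70 mm in the stop's frame. It starts 30 to 75 mm (x) and 40 to 100 mm (y) short of that, turned up to 0.3 rad from the stop.
- small_bin: Bystander: the smaller blue bin, same make, 70 mm along its x by 100 mm along its y by 45 mm high; origin at the centre of its underside. It stands to the left of the stop, either just behind the short fence or nearer the robot (the bottle has the other place).
- tape: Bystander: roll of clear tape lying flat, outer diameter 100 mm, 24 mm high; origin at the centre of its underside. It lies behind the long fence.
- bottle: Bystander: black drinking bottle standing upright, diameter 72 mm, 220 mm high; origin at the centre of its underside. It stands to the left of the stop, either just behind the short fence or nearer the robot (the small bin has the other place).
Not all that is in view belongs to the job. Leave any pink look-alike of the part that bears bin_center alone.

How it is judged:
By the outcome, as a careful person would: the job done as asked, in the order asked, and still so for the second after the job is handed in, with the robot touching nothing.
It also fails if it takes over 48 s, if anything falls off the work surface, if the arm or the gripper's body presses on something with over 40 N, if the wrist force passes 120 N, or if a joint passes its speed limit or range.

ROBOT

A 7-joint arm with a two-finger parallel gripper is mounted at the origin on the work surface. World frame = base frame: x ahead of the robot, y to its left, z up, the work surface at z = 0. Lengths are in m, angles in rad, forces in N, time in s.
With the tool pointing down it reaches from about 0.35 to 0.9 m from the base axis. Payload 8.1 kg.
Tool frame: the origin (TCP) lies midway between the tips of the shut fingers; the grasp point (between the pads) lies 19 mm behind it; z points along the fingers, y is the line along which they close (so a half turn about z gives the same grasp; the last joint's range is limited). The gripper opens to 92 mm and grips with 3 to 60 N. Pads are 19 mm wide; open, the fingers measure 130 mm over their backs; the gripper's body (75 mm by 190 mm) begins 47 mm behind the grasp point.
Start: joints at [1.096, 0.434, 0.025, 1.573, -0.012, 1.134, -0.075], TCP at [0.227, -0.582, 0.227] pointing down, gripper open.
Joint ranges: [-2.62, 2.62], [-0.44, 2.09], [-1.27, 1.32], [0.08, 2.57], [-1.32, 4.46], [0.12, 2], [-2.74, 2.74]. Speed limits (rad/s): [2.22, 2.22, 3.01, 3.01, 3.14, 3.14, 3.14].

INTERFACE

Orientations are given as a rotation vector (axis times angle).
In Python, from cell import arm gives the robot as it stands.
- The arm moves only by the tool move_arm, never from a script. Its argument "motion" is a list of rows, each an object of numbers: "tx", "ty", "tz": the shift along the tool's x, y, z normalised to -1 to 1, where 1 is 1000 mm; "twist": the turn about the tool's z normalised to -1 to 1, where 1 is pi/2 rad. In form: [{"tx": .., "ty": .., "tz": .., "twist": ..}, ...]. A call has 1 to 12 rows; each row shifts and turns the commanded pose from where the row before left it, along the tool's axes as they then stand; what a row does not reach is not made up. A row lasts 1/10 s, in which the tool goes at most 50 mm and 8.59 degrees, less where a joint would pass 70% of its speed; a pose out of reach is approached as far as the arm can. A call with a number of a shift or a turn outside -1 to 1 is refused whole. A call with a gripper value outside its range is refused whole. "gripper" is the gripper's target within -1 to 1 (shut at 1, half-way at 0, fully open at -1), set as the call begins (left out, the last holds). The fingers move at their own pace and stop on an object; "squeeze" is the grip in N (left out, the last holds). Time passes only in rows, so rows that do not move let the fingers close. It gives the time, the measured TCP pose, the force, the opening and the grip force at its end, in the units of the state.
- arm.observe(): the state, without advancing time (a new reading comes with each control period).
- arm.get_image(name): name is "scene" or "side" or "wrist"; returns the picture (384x512x3 uint8, red, green, blue); there is no depth.
- arm.calibration(name): a dict with "K" (3x3 intrinsics, pixels), "k1" (the pictures are not rectified: a ray, as slopes to the right and down, at radius r is drawn at 1 + k1 r^2 times it, then the intrinsics apply), "T" (4x4, takes a point from camera to world coordinates). Camera axes: x right, y down, z forward; pixel columns grow to the right and rows downward; lengths in m; the calibration is good to about 2 mm. A picture is of the moment at which its call begins: read the wrist's pose just before it. calibration takes no time and is no camera call; for the wrist camera it gives the pose at the moment of the call.
- arm.sign_off(): hands the job in; it is judged then, once.
Trained networks look in the newest picture that a camera, given by its name, has taken for a name from the list of things; names that differ only in an ending like _2 or _b are one class to them, and where a whole thing is asked for, a point or a joint stands for the part that bears it (a point fixed in the world has none). Each returns a list of dicts, best first, with "conf" (0 to 1); they miss things now and then, are a little off and sometimes report something else, mostly with a low value. They report only what shows in the picture. A call takes as long as a camera call. They do not tell look-alikes from the thing itself.
- arm.look_for(camera, query): "point" ([column, row] as shares, 0 to 1, of the picture: columns of its width, rows of its height, amid what is visible of it).
- arm.regions_of(camera, query): "region" (384x512 bool, what is visible of it) and "point" ([column, row] as shares, 0 to 1, of the picture: columns of its width, rows of its height, amid what is visible of it).
- arm.place_of(camera, query): "point" ([column, row] as shares, 0 to 1, of the picture: columns of its width, rows of its height: a listed point, or the origin of a listed thing).
The state is a dict: "clock": time; "joints": joint angles; "dq": joint speeds; "joint_efforts": joint torques, N m; "position": TCP position; "ee_rot": TCP orientation; "force": force on the tool from outside, world axes, zero at the start; "ft_torque": the same for the moment, N m; "width": opening from 0.0 (shut) to 1.0 (fully open); "gripper_force": force on a finger pad.
Only numpy, scipy, OpenCV 4.12 (cv2) and the standard library are available. Lean on these libraries where they do the work, as an engineer would, in place of code of your own. Each camera call takes 0.05 s, during which the arm holds its last target. There are 200 camera calls.

## Working session

There is one attempt and no reset: what is moved stays moved. The work goes in short steps, Python scripts to look and compute and a tool call to move; the robot and the scene stay as the last step left them, time stands still between calls to the robot, and variables do not carry over. Pictures are saved under pics/ and viewed, at most 10 in all, crops included, and the job is handed in when it is done.

Besides the shell and the picture viewer there is one more tool, called after "Call:" as name(argument=value, ...), one argument or row to a line, values as JSON. move_arm: Moves the arm, as the interface text tells. Scaled input: -1 to 1 covers 1000 mm each way for a shift and pi/2 rad each way for a turn. Its arguments: {"type":"object","properties":{"motion":{"type":"array","items":{"type":"object","properties":{"tx":{"type":"number"},"ty":{"type":"number"},"tz":{"type":"number"},"twist":{"type":"number"}}}},"gripper":{"type":"number"},"squeeze":{"type":"number"}},"required":["motion"]}

```bash
mkdir -p pics; cat > h.py <<'E'
import numpy as np, cv2
from cell import arm
def ray(cam,px):
    c=arm.calibration(cam);K=np.array(c['K']);T=np.array(c['T']);k=c['k1']
    d=np.array([(px[0]-K[0,2])/K[0,0],(px[1]-K[1,2])/K[1,1]]);u=d.copy()
    for _ in range(30): u=d/(1+k*(u@u))
    return T[:3,3],T[:3,:3]@np.array([u[0],u[1],1])
def at(cam,px,z):
    o,d=ray(cam,px);return o+d*(z-o[2])/d[2]
def proj(cam,P):
    c=arm.calibration(cam);K=np.array(c['K']);T=np.array(c['T'])
    p=T[:3,:3].T@(np.array(P,float)-T[:3,3]);u=p[:2]/p[2];u=u*(1+c['k1']*(u@u))
    return K[0,0]*u[0]+K[0,2],K[1,1]*u[1]+K[1,2]
def snap(cam,name):
    im=arm.get_image(cam);cv2.imwrite('pics/'+name,im[:,:,::-1]);return im
E
python3 - <<'E'
from h import *
print(arm.observe())
a=snap('scene','a.png');b=snap('side','b.png')
cv2.imwrite('pics/ab.png',cv2.resize(np.vstack([a,b])[:,:,::-1],None,fx=.78,fy=.78))
for cam in('scene','side'):
  print(cam,arm.calibration(cam))
  for q,z in(('stop',0),('bin_center',.03),('small_bin',0),('tape',0),('bottle',0)):
    for r in arm.place_of(cam,q)[:3]:
      p=np.array(r['point'])*[512,384];print(q,round(r['conf'],2),p.round(),at(cam,p,z).round(3))
E
```

```text
{'clock': 0.0, 'joints': array([ 1.09645074,  0.43521442,  0.02494298,  1.57409586, -0.01159694,
        1.13399332, -0.07510507]), 'dq': array([ 0.00185081, -0.0007295 ,  0.00042703, -0.00024039, -0.00028064,
        0.00149284, -0.00134546]), 'joint_efforts': array([-9.51898869e-05, -6.67852736e+01,  9.84710902e-01, -3.14453602e+01,
       -6.05778024e-02,  4.29258286e-02,  2.02144670e-04]), 'position': array([ 0.22680278, -0.58184791,  0.22595042]), 'ee_rot': array([-3.08600988e+00, -5.80229575e-01,  6.56897349e-04]), 'force': array([-1.03812112, -0.86297557, -0.01674615]), 'ft_torque': array([-0.00216095,  0.00138633,  0.03121974]), 'gripper_force': 0.0, 'width': 0.9988070984312117}
scene {'K': array([[411.64311105,   0.        , 260.57649803],
       [  0.        , 411.64311105, 194.00452422],
       [  0.        ,   0.        ,   1.        ]]), 'k1': 0.005429450718929591, 'T': array([[-0.83268922,  0.41015663, -0.37202178,  0.99827944],
       [ 0.55363856,  0.62955874, -0.54510563,  0.59587884],
       [ 0.01063087, -0.65986918, -0.7513053 ,  0.76479793],
       [ 0.        , 
[... 466 characters left out ...]
],
       [  0.        , 408.78237419, 190.22058123],
       [  0.        ,   0.        ,   1.        ]]), 'k1': 0.04935329981136561, 'T': array([[ 0.98191787, -0.08920579,  0.16697191,  0.50977277],
       [-0.18928144, -0.47724537,  0.85814299, -0.64814122],
       [ 0.00313525, -0.87423062, -0.48550076,  0.46198339],
       [ 0.        ,  0.        ,  0.        ,  1.        ]])}
stop 0.63 [251. 206.] [0.658 0.099 0.   ]
bin_center 0.86 [187. 222.] [0.516 0.016 0.03 ]
bin_center 0.75 [388. 251.] [ 0.851 -0.137  0.03 ]
small_bin 0.96 [228. 179.] [0.626 0.232 0.   ]
tape 0.91 [278. 221.] [0.702 0.032 0.   ]
tape 0.41 [229. 178.] [0.629 0.238 0.   ]
bottle 0.88 [176. 161.] [0.504 0.361 0.   ]
```

View pics/a.png

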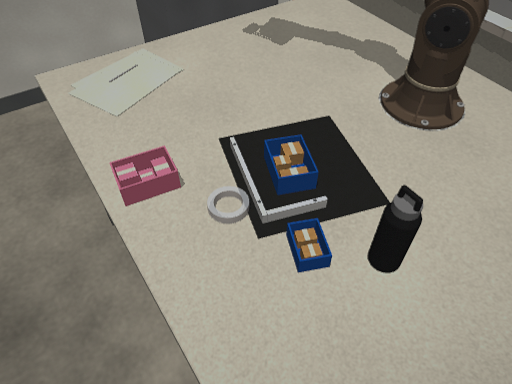

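View pics/b.png

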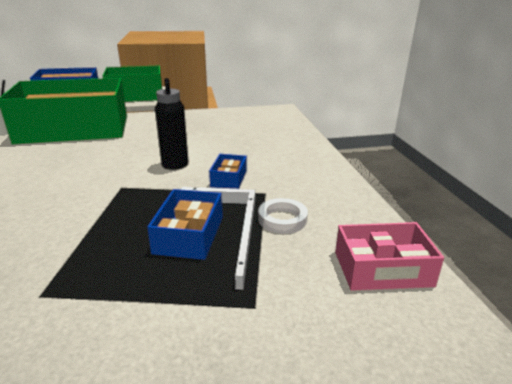

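The larger blue bin is at scene (290,163) and side (187,222). Look-alikes are the small blue bin at scene (308,246) and the pink bin at scene (146,176). I choose the blue one on the mat, inside the stop. Next I fit the poses.

```bash
cat >> h.py <<'E'
from scipy.optimize import minimize
def prism(poly,h,pose):
    x,y,a=pose;R=np.array([[np.cos(a),-np.sin(a)],[np.sin(a),np.cos(a)]])
    q=np.array(poly)@R.T+[x,y];return [np.c_[q,np.full(len(q),z)] for z in(0,h)]
def draw(cam,boxes,pose):
    m=np.zeros((384*4,512*4),np.uint8)
    for poly,h in boxes:
        P=np.vstack(prism(poly,h,pose));u=np.array([proj(cam,p) for p in P])
        cv2.fillConvexPoly(m,cv2.convexHull((u*4+1.5).round().astype(np.int32)),255)
    return cv2.resize(m,(512,384),interpolation=cv2.INTER_AREA)/255.
def rect(x0,x1,y0,y1): return [(x0,y0),(x1,y0),(x1,y1),(x0,y1)]
BIN=[(rect(-.05,.05,-.07,.07),.06)]
STOP=[(rect(0,.012,-.27,.012),.03),(rect(-.15,.012,0,.012),.03)]
SMALL=[(rect(-.035,.035,-.05,.05),.045)]
def fit(boxes,masks,p0):
    def f(p): 
        s=0
        for c,m in masks.items():
            d=draw(c,boxes,p);s+=1-np.minimum(d,m).sum()/np.maximum(d,m).sum()
        return s
    best=None
    for da in(-.15,0.15):
        s=np.array(p0)+[0,0,da]
        r=minimize(f,s,method='Nelder-Mead',options=dict(initial_simplex=[s,s+[.01,0,0],s+[0,.01,0],s+[0,0,.12]],xatol=2e-4,fatol=1e-4,maxiter=150))
        if best is None or r.fun<best.fun: best=r
    return best.x.round(4),round(best.fun,3)
def region(cam,q,near):
    rs=[r for r in arm.regions_of(cam,q) if np.hypot(*(np.array(r['point'])*[512,384]-near))<30]
    return rs[0]['region'].astype(float) if rs else None
def bluemask(im,seed):
    hsv=cv2.cvtColor(im,cv2.COLOR_RGB2HSV)
    m=((hsv[:,:,0]>105)&(hsv[:,:,0]<130)&(hsv[:,:,1]>120)).astype(np.uint8)
    return m
def rel(bp,sp):
    a=sp[2];d=np.array(bp[:2])-sp[:2]
    return np.array([np.cos(a)*d[0]+np.sin(a)*d[1],-np.sin(a)*d[0]+np.cos(a)*d[1]]).round(4),round(bp[2]-a,3)
E
python3 - <<'E'
from h import *
ims={c:arm.get_image(c) for c in('scene','side')}
def both(q,P):
    d={}
    for c in ims:
        m=region(c,q,proj(c,P))
        if m is not None:d[c]=m
    return d
mb=both('bin_center',(.512,.012,.03));ms=both('stop',(.65,.1,0));mm=both('small_bin',(.624,.23,0))
print([list(x) for x in(mb,ms,mm)])
fb=fit(BIN,mb,(.512,.012,-.1));fs=fit(STOP,ms,(.652,.107,-.1));print(fb,fs,fit(SMALL,mm,(.624,.23,0)))
for c in ms: print(c,fit(STOP,{c:ms[c]},fs[0]))
for c in mb: print(c,fit(BIN,{c:mb[c]},fb[0]))
print(rel(fb[0],fs[0]))
vis=[]
for c,im in ims.items():
    v=im.copy()
    for b,(p,_) in((BIN,fb),(STOP,fs)):
        for poly,h in b:
            for ring in prism(poly,h,p):
                cv2.polylines(v,[np.array([proj(c,x) for x in ring]).round().astype(np.int32)],True,(255,255,0) if b is STOP else (0,255,0),1)
    x,y=(210,120) if c=='scene' else (130,165)
    vis.append(cv2.resize(v[y:y+140,x:x+133],None,fx=3,fy=3))
cv2.imwrite('pics/fit.png',np.hstack(vis)[:,:,::-1])
E
```

```text
[['scene', 'side'], [], ['scene', 'side']]Traceback (most recent call last):
  File "<stdin>", line 11, in <module>
  File "h.py", line 39, in fit
    r=minimize(f,s,method='Nelder-Mead',options=dict(initial_simplex=[s,s+[.01,0,0],s+[0,.01,0],s+[0,0,.12]],xatol=2e-4,fatol=1e-4,maxiter=150))
    res = _minimize_neldermead(fun, x0, args, callback, bounds=bounds,
                               **options)
    fxr = func(xr)
    fx = function(np.copy(x), *(wrapper_args + args))
  File "h.py", line 34, in f
    d=draw(c,boxes,p);s+=1-np.minimum(d,m).sum()/np.maximum(d,m).sum()
  File "h.py", line 23, in draw
    P=np.vstack(prism(poly,h,pose));u=np.array([proj(cam,p) for p in P])
                                                ~~~~^^^^^^^
  File "h.py", line 11, in proj
    c=arm.calibration(cam);K=np.array(c['K']);T=np.array(c['T'])
ValueError: time passes only in moves, steps and waits
```

```bash
cat >> h.py <<'E'
_c={}
def cal(c):
    if c not in _c: _c[c]=arm.calibration(c)
    return _c[c]
E
sed -i 's/c=arm.calibration(cam)/c=cal(cam)/; s/<30\]/<rad]/; s/def region(cam,q,near)/def region(cam,q,near,rad=30)/' h.py
cat > m.py <<'E'
from h import *
import sys
def measure(name,b0,s0=None,cams=('scene','side')):
    ims={c:arm.get_image(c) for c in cams}
    def both(q,P,rad=30):
        d={}
        for c in ims:
            m=region(c,q,proj(c,P),rad)
            if m is not None:d[c]=m
        return d
    mb=both('bin_center',(*b0[:2],.03));fb=fit(BIN,mb,b0);print('bin',fb,[(c,*fit(BIN,{c:mb[c]},fb[0])) for c in mb])
    if s0 is None or len(s0)==4:
        ms=both('stop',(.65,.06,0),60);fs=fit(STOP,ms,s0[:3]);print('stop',fs,[(c,*fit(STOP,{c:ms[c]},fs[0])) for c in ms])
    else: fs=(np.array(s0),0)
    print('rel',rel(fb[0],fs[0]))
    vis=[]
    for c,im in ims.items():
        v=cv2.resize(im,None,fx=3,fy=3,interpolation=cv2.INTER_CUBIC)
        for b,p in((BIN,fb[0]),(STOP,fs[0])):
            for poly,h in b:
                for ring in prism(poly,h,p):
                    cv2.polylines(v,[np.array([np.array(proj(c,x))*3+1 for x in ring]).round().astype(np.int32)],True,(255,255,0) if b is STOP else (0,255,0),1)
        x,y=(210,120) if c=='scene' else (140,160)
        vis.append(v[3*y:3*y+420,3*x:3*x+399])
    cv2.imwrite('pics/'+name,np.hstack(vis)[:,:,::-1])
    return fb[0],fs[0]
E
python3 -c "
from m import *
measure('fit.png',(.512,.012,-.1),(.652,.107,-.1,0))"
```

```text
bin (array([ 0.5177,  0.017 , -0.3635]), np.float64(0.063)) [('scene', array([ 0.5165,  0.017 , -0.3585]), np.float64(0.029)), ('side', array([ 0.5186,  0.0167, -0.3596]), np.float64(0.027))]
stop (array([ 0.652,  0.107, -0.25 ]), np.float64(0.0)) []
rel (array([-0.1079, -0.1204]), np.float64(-0.113))
```

View pics/fit.png

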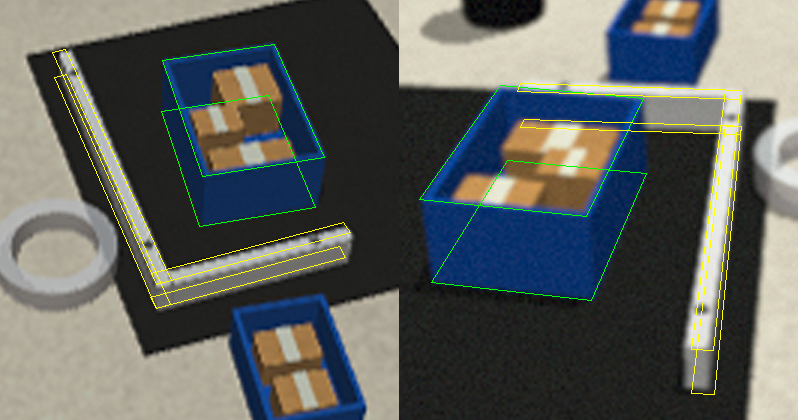

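The bin overlay fits well, at yaw -0.36. The network gave no stop region, so its overlay is only the seed and sits slightly off. I'll fit the stop with a brightness mask on the black mat.

```bash
cat > s.py <<'E'
from h import *
bp=(.5177,.017,-.3635)
G={c:cv2.cvtColor(cv2.imread(f'pics/{f}.png'),cv2.COLOR_BGR2GRAY) for c,f in(('scene','a'),('side','b'))}
def dil(m,k): return cv2.dilate((m>0).astype(np.uint8),np.ones((k,k)))
ig={c:dil(draw(c,BIN,bp),5) for c in G}
def run(p,cams,k):
    M={}
    for c in cams:
        M[c]=((G[c]>80)&(dil(draw(c,STOP,p),k)>0)&(ig[c]==0)).astype(float)
    def f(q):
        s=0
        for c,m in M.items():
            d=draw(c,STOP,q)*(ig[c]==0);s+=1-np.minimum(d,m).sum()/np.maximum(d,m).sum()
        return s
    s=np.array(p);r=minimize(f,s,method='Nelder-Mead',options=dict(initial_simplex=[s,s+[.006,0,0],s+[0,.006,0],s+[0,0,.04]],xatol=2e-4,fatol=1e-4,maxiter=120))
    return r.x,r.fun
for cams in(['scene'],['side'],['scene','side']):
    p=(.652,.107,-.25)
    for k in(13,9,7): p,e=run(p,cams,k)
    print(cams,p.round(4),round(e,3),rel(bp,p))
vis=[]
for c,(x,y) in(('scene',(210,120)),('side',(140,160))):
    v=cv2.resize(G[c],None,fx=3,fy=3,interpolation=cv2.INTER_CUBIC);v=cv2.cvtColor(v,cv2.COLOR_GRAY2BGR)
    for poly,h in STOP:
        for ring in prism(poly,h,p): cv2.polylines(v,[np.array([np.array(proj(c,q))*3+1 for q in ring]).round().astype(np.int32)],True,(0,255,255),1)
    vis.append(v[3*y:3*y+420,3*x:3*x+399])
cv2.imwrite('pics/stopfit.png',np.hstack(vis))
E
python3 s.py
```

```text
['scene'] [ 0.6518  0.1094 -0.2708] 0.106 (array([-0.1045, -0.1249]), np.float64(-0.093))
['side'] [ 0.6553  0.114  -0.2726] 0.187 (array([-0.1064, -0.1305]), np.float64(-0.091))
['scene', 'side'] [ 0.6533  0.1099 -0.2696] 0.326 (array([-0.106 , -0.1257]), np.float64(-0.094))
```

View pics/stopfit.png

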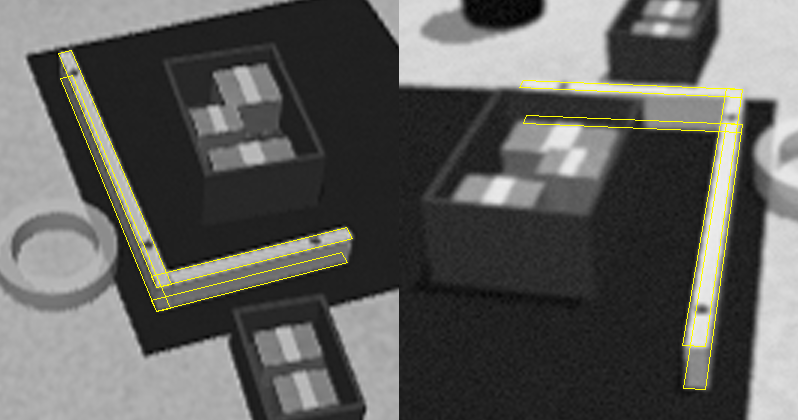

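The stop fit is good: corner (0.653, 0.110), yaw -0.27. The bin is about 56 mm short in both x and y, turned -0.094 rad. Plan: push in x with the fingers opened wide, then push in y along the fence.

Call:
move_arm(
  motion=[
    {"tx": 0.034,"ty": -0.035},
    {"tx": 0.034,"ty": -0.035},
    {"tx": 0.034,"ty": -0.035},
    {"tx": 0.034,"ty": -0.035},
    {"tx": 0.034,"ty": -0.035},
    {"tx": 0.034,"ty": -0.035},
    {"tx": 0.034,"ty": -0.035},
    {"tx": 0.034,"ty": -0.035},
    {"tx": 0.034,"ty": -0.035},
    {"tx": 0.034,"ty": -0.035},
    {"tx": 0.034,"ty": -0.035},
    {"tx": 0,"ty": -0.035},
  ],
  gripper=0,
)

```text
invalid input
```

```bash
cat > nav.py <<'E'
import sys
import numpy as np
from cell import arm
from scipy.spatial.transform import Rotation as Ro
S=(.653,.110,-.27)
def nav(x,y,z,yaw):
    o=arm.observe();R=Ro.from_rotvec(o['ee_rot']).as_matrix();a=S[2];c,s=np.cos(a),np.sin(a)
    w=np.array([S[0]+c*x-s*y,S[1]+s*x+c*y,z]);d=w-o['position']
    cur=np.arctan2(R[1,0],R[0,0]);tw=(cur-(a+yaw)+np.pi)%(2*np.pi)-np.pi
    p=o['position'][:2]-S[:2]
    print('stopframe now',[round(float(v),4) for v in(c*p[0]+s*p[1],-s*p[0]+c*p[1],o['position'][2],cur-a)],'clock',round(o['clock'],2),'j7',round(o['joints'][6],2),'F',o['force'].round(1),'w',round(o['width'],2))
    print('tool delta now',(R.T@d).round(4),'twist units',round(tw/(np.pi/2),4),'| if twisted first:',(c*d[0]+s*d[1]).round(4),(-s*d[0]+c*d[1]).round(4))
nav(*map(float,sys.argv[1:]))
E
python3 nav.py -.2 -.126 .15 0
```

```text
stopframe now [-0.2259, -0.7808, 0.2267, 0.6417] clock 1.3 j7 -0.08 F [-0.4 -0.6  0.3] w 1.0
tool delta now [ 0.4127 -0.5091  0.0767] twist units 0.4085 | if twisted first: 0.0259 0.6548
```

Call:
move_arm(
  motion=[
    {"tx": 0.034,"ty": -0.035,"tz": 0,"twist": 0},
    {"tx": 0.034,"ty": -0.035,"tz": 0,"twist": 0},
    {"tx": 0.034,"ty": -0.035,"tz": 0,"twist": 0},
    {"tx": 0.034,"ty": -0.035,"tz": 0,"twist": 0},
    {"tx": 0.034,"ty": -0.035,"tz": 0,"twist": 0},
    {"tx": 0.034,"ty": -0.035,"tz": 0,"twist": 0},
    {"tx": 0.034,"ty": -0.035,"tz": 0,"twist": 0},
    {"tx": 0.034,"ty": -0.035,"tz": 0,"twist": 0},
    {"tx": 0.034,"ty": -0.035,"tz": 0,"twist": 0},
    {"tx": 0.034,"ty": -0.035,"tz": 0,"twist": 0},
    {"tx": 0.034,"ty": -0.035,"tz": 0,"twist": 0},
    {"tx": 0,"ty": -0.035,"tz": 0,"twist": 0},
  ],
  gripper=0,
)

```text
clock: 2.5
position: [0.426, -0.0515, 0.2272]
ee_rot: [-3.086, -0.585, -0.005]
force: [0.6, 1.2, 0.0]
width: 0.498
gripper_force: 0.0
```

```bash
python3 nav.py -.2 -.126 .15 0
```

```text
stopframe now [-0.1757, -0.2162, 0.2272, 0.645] clock 2.5 j7 -1.26 F [0.6 1.2 0. ] w 0.5
tool delta now [ 0.0346 -0.0867  0.0774] twist units 0.4106 | if twisted first: -0.0243 0.0902
```

Call:
move_arm(
  motion=[
    {"tx": 0,"ty": 0,"tz": 0,"twist": 0.082},
    {"tx": 0,"ty": 0,"tz": 0,"twist": 0.082},
    {"tx": 0,"ty": 0,"tz": 0,"twist": 0.082},
    {"tx": 0,"ty": 0,"tz": 0,"twist": 0.082},
    {"tx": 0,"ty": 0,"tz": 0,"twist": 0.082},
    {"tx": -0.013,"ty": -0.045,"tz": 0,"twist": 0},
    {"tx": -0.013,"ty": -0.045,"tz": 0,"twist": 0},
    {"tx": 0,"ty": 0,"tz": 0.045,"twist": 0},
    {"tx": 0,"ty": 0,"tz": 0.045,"twist": 0},
    {"tx": 0,"ty": 0,"tz": 0.03,"twist": 0},
  ],
)

```text
clock: 3.5
position: [0.4212, 0.0387, 0.1048]
ee_rot: [3.113, -0.425, -0.002]
force: [0.0, -0.3, -1.2]
width: 0.498
gripper_force: 0.0
```

```bash
python3 nav.py -.2 -.126 .02 0; python3 -c "
from h import *
snap('wrist','w.png')"
```

```text
stopframe now [-0.2044, -0.1305, 0.1048, -0.0013] clock 3.5 j7 -2.22 F [ 0.  -0.3 -1.2] w 0.5
tool delta now [ 0.0045 -0.0045  0.0848] twist units -0.0009 | if twisted first: 0.0044 0.0045
```

View pics/w.png

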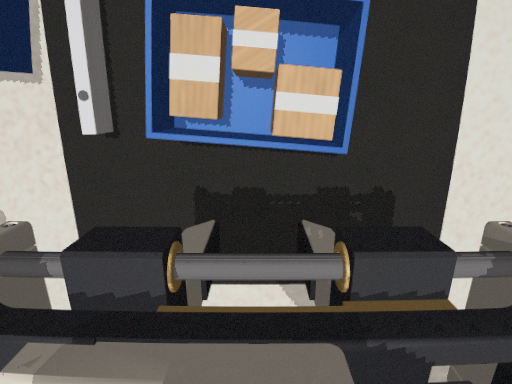

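The wrist view shows the bin straight ahead, near rim at rows 135–150 and columns 147–350, with the fingers centred behind it. Descend and push.

Call:
move_arm(
  motion=[
    {"tx": 0,"ty": 0,"tz": 0.04,"twist": 0},
    {"tx": 0,"ty": 0,"tz": 0.03,"twist": 0},
    {"tx": 0,"ty": 0,"tz": 0.013,"twist": 0},
    {"tx": 0.01,"ty": 0,"tz": 0,"twist": 0},
    {"tx": 0.01,"ty": 0,"tz": 0,"twist": 0},
    {"tx": 0.008,"ty": 0,"tz": 0,"twist": 0},
    {"tx": 0.006,"ty": 0,"tz": 0,"twist": 0},
    {"tx": 0.006,"ty": 0,"tz": 0,"twist": 0},
    {"tx": 0.006,"ty": 0,"tz": 0,"twist": 0},
    {"tx": 0.006,"ty": 0,"tz": 0,"twist": 0},
    {"tx": 0.006,"ty": 0,"tz": 0,"twist": 0},
    {"tx": 0.006,"ty": 0,"tz": 0,"twist": 0},
  ],
)

```text
clock: 4.75
position: [0.484, 0.0214, 0.0237]
ee_rot: [-3.113, 0.426, 0.0]
force: [-3.3, 1.1, 3.2]
width: 0.504
gripper_force: 2.0
```

```bash
python3 nav.py -.1095 -.126 .02 0
```

```text
stopframe now [-0.1392, -0.1305, 0.0237, -0.0018] clock 4.75 j7 -2.25 F [-3.3  1.1  3.2] w 0.5
tool delta now [ 0.0297 -0.0045  0.0037] twist units -0.0012 | if twisted first: 0.0297 0.0045
```

Sliding with about 3 N. Continue to near the fence.

Call:
move_arm(
  motion=[
    {"tx": 0.005,"ty": 0,"tz": 0,"twist": 0},
    {"tx": 0.005,"ty": 0,"tz": 0,"twist": 0},
    {"tx": 0.005,"ty": 0,"tz": 0,"twist": 0},
    {"tx": 0.005,"ty": 0,"tz": 0,"twist": 0},
    {"tx": 0.003,"ty": 0,"tz": 0,"twist": 0},
    {"tx": 0.002,"ty": 0,"tz": 0,"twist": 0},
  ],
)

```text
clock: 5.35
position: [0.5081, 0.0145, 0.0237]
ee_rot: [3.112, -0.427, -0.0]
force: [-4.3, 0.6, 2.6]
width: 0.502
gripper_force: 2.1
```

Call:
move_arm(
  motion=[
    {"tx": 0.0015,"ty": 0,"tz": 0,"twist": 0},
    {"tx": 0.0015,"ty": 0,"tz": 0,"twist": 0},
  ],
)

```text
clock: 5.55
position: [0.5107, 0.0138, 0.0237]
ee_rot: [3.112, -0.426, -0.0]
force: [-2.2, 1.0, 1.4]
width: 0.502
gripper_force: 1.6
```

```bash
python3 nav.py -.1095 -.126 .02 0
```

```text
stopframe now [-0.1115, -0.1307, 0.0237, -0.0022] clock 5.55 j7 -2.22 F [-2.2  1.   1.4] w 0.5
tool delta now [ 0.002  -0.0047  0.0037] twist units -0.0014 | if twisted first: 0.002 0.0047
```

Call:
move_arm(
  motion=[
    {"tx": 0.001,"ty": 0,"tz": 0,"twist": 0},
    {"tx": 0.001,"ty": 0,"tz": 0,"twist": 0},
  ],
)

```text
clock: 5.75
position: [0.5112, 0.0135, 0.0236]
ee_rot: [3.112, -0.425, -0.004]
force: [-10.0, 1.9, 7.5]
width: 0.5
gripper_force: 5.3
```

Call:
move_arm(
  motion=[
    {"tx": 0.001,"ty": 0,"tz": 0,"twist": 0},
    {"tx": 0.001,"ty": 0,"tz": 0,"twist": 0},
  ],
)

```text
clock: 5.95
position: [0.5112, 0.0133, 0.0233]
ee_rot: [3.112, -0.424, -0.009]
force: [-15.7, 4.6, 11.0]
width: 0.5
gripper_force: 8.3
```

Contact with the long fence at 10–16 N. Back off, raise, go round to the bin's -y end and twist 90°.

Call:
move_arm(
  motion=[
    {"tx": -0.02,"ty": 0,"tz": 0,"twist": 0},
    {"tx": -0.02,"ty": 0,"tz": 0,"twist": 0},
    {"tx": 0,"ty": 0,"tz": -0.045,"twist": 0},
    {"tx": 0,"ty": 0,"tz": -0.045,"twist": 0},
    {"tx": 0.03,"ty": 0.038,"tz": 0,"twist": 0},
    {"tx": 0.03,"ty": 0.038,"tz": 0,"twist": 0},
    {"tx": 0.034,"ty": 0.038,"tz": 0,"twist": 0},
    {"tx": 0,"ty": 0,"tz": 0,"twist": -0.09},
    {"tx": 0,"ty": 0,"tz": 0,"twist": -0.09},
    {"tx": 0,"ty": 0,"tz": 0,"twist": -0.09},
    {"tx": 0,"ty": 0,"tz": 0,"twist": -0.09},
    {"tx": 0,"ty": 0,"tz": 0,"twist": -0.09},
  ],
)

```text
clock: 7.15
position: [0.5364, -0.1113, 0.114]
ee_rot: [3.065, 0.685, 0.003]
force: [-0.3, -0.1, -1.5]
width: 0.499
gripper_force: 0.0
```

Call:
move_arm(
  motion=[
    {"tx": 0,"ty": 0,"tz": 0,"twist": -0.09},
    {"tx": 0,"ty": 0,"tz": 0,"twist": -0.09},
    {"tx": 0,"ty": 0,"tz": 0,"twist": -0.09},
    {"tx": 0,"ty": 0,"tz": 0,"twist": -0.09},
    {"tx": 0,"ty": 0,"tz": 0,"twist": -0.09},
    {"tx": 0,"ty": 0,"tz": 0,"twist": -0.09},
    {"tx": 0,"ty": 0,"tz": 0,"twist": -0.01},
  ],
)

```text
clock: 7.85
position: [0.5361, -0.1113, 0.1138]
ee_rot: [2.5, 1.901, 0.002]
force: [-0.4, 0.5, 0.2]
width: 0.501
gripper_force: 0.0
```

```bash
python3 nav.py -.055 -.245 .023 1.5708; python3 -c "
from m import *
measure('fit2.png',(.56,.002,-.27),(.6533,.1099,-.2696))"
```

```text
stopframe now [-0.0536, -0.2444, 0.1138, 1.5704] clock 7.85 j7 -0.56 F [-0.4  0.5  0.2] w 0.5
tool delta now [-0.0006 -0.0015  0.0908] twist units -0.0003 | if twisted first: -0.0014 -0.0006
bin (array([ 0.5713,  0.0043, -0.2684]), np.float64(0.223)) [('scene', array([ 0.57  ,  0.005 , -0.2849]), np.float64(0.079)), ('side', array([ 0.5718,  0.0042, -0.2625]), np.float64(0.136))]
rel (array([-0.0509, -0.1236]), np.float64(0.001))
```

View pics/fit2.png

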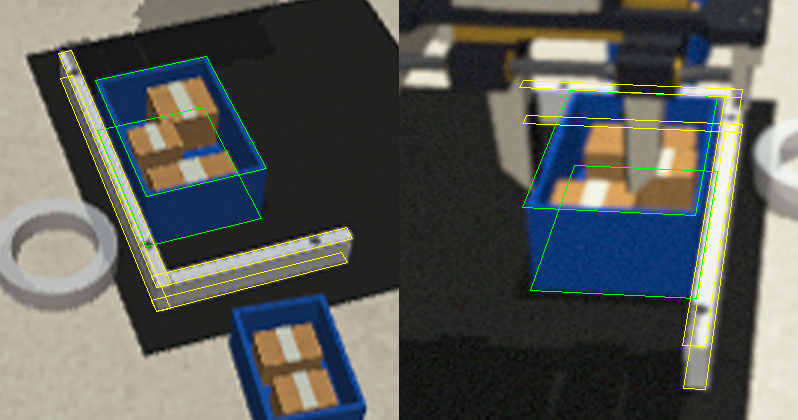

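The bin lies parallel to the long fence, with about 54 mm left to go in y. Descend and push along it.

Call:
move_arm(
  motion=[
    {"tx": 0,"ty": 0,"tz": 0.045,"twist": 0},
    {"tx": 0,"ty": 0,"tz": 0.03,"twist": 0},
    {"tx": 0,"ty": 0,"tz": 0.015,"twist": 0},
    {"tx": 0.012,"ty": 0,"tz": 0,"twist": 0},
    {"tx": 0.012,"ty": 0,"tz": 0,"twist": 0},
    {"tx": 0.01,"ty": 0,"tz": 0,"twist": 0},
    {"tx": 0.006,"ty": 0,"tz": 0,"twist": 0},
    {"tx": 0.006,"ty": 0,"tz": 0,"twist": 0},
    {"tx": 0.006,"ty": 0,"tz": 0,"twist": 0},
    {"tx": 0.006,"ty": 0,"tz": 0,"twist": 0},
  ],
)

```text
clock: 9.05
position: [0.5513, -0.0552, 0.024]
ee_rot: [2.503, 1.898, -0.0]
force: [-0.7, -3.4, 3.1]
width: 0.501
gripper_force: 2.0
```

Call:
move_arm(
  motion=[
    {"tx": 0.006,"ty": 0,"tz": 0,"twist": 0},
    {"tx": 0.006,"ty": 0,"tz": 0,"twist": 0},
    {"tx": 0.005,"ty": 0,"tz": 0,"twist": 0},
    {"tx": 0.005,"ty": 0,"tz": 0,"twist": 0},
    {"tx": 0.004,"ty": 0,"tz": 0,"twist": 0},
  ],
)

```text
clock: 9.55
position: [0.5581, -0.0293, 0.0236]
ee_rot: [-2.502, -1.9, 0.0]
force: [-0.9, -3.2, 2.3]
width: 0.498
gripper_force: 2.0
```

```bash
python3 nav.py -.055 -.1495 .023 1.5708
```

```text
stopframe now [-0.0543, -0.1596, 0.0236, 1.5687] clock 9.55 j7 -0.8 F [-0.9 -3.2  2.3] w 0.5
tool delta now [ 0.0101 -0.0007  0.0006] twist units -0.0013 | if twisted first: -0.0007 0.0101
```

Call:
move_arm(
  motion=[
    {"tx": 0.003,"ty": 0,"tz": 0,"twist": 0},
    {"tx": 0.002,"ty": 0,"tz": 0,"twist": 0},
    {"tx": 0.0015,"ty": 0,"tz": 0,"twist": 0},
  ],
)

```text
clock: 9.85
position: [0.5598, -0.0235, 0.0237]
ee_rot: [-2.502, -1.899, 0.0]
force: [-1.0, -3.9, 2.8]
width: 0.498
gripper_force: 1.9
```

Call:
move_arm(
  motion=[
    {"tx": 0.001,"ty": 0,"tz": 0,"twist": 0},
    {"tx": 0.001,"ty": 0,"tz": 0,"twist": 0},
  ],
)

```text
clock: 10.05
position: [0.5601, -0.0224, 0.0236]
ee_rot: [2.502, 1.899, -0.002]
force: [-2.9, -6.8, 5.0]
width: 0.498
gripper_force: 3.9
```

Call:
move_arm(
  motion=[
    {"tx": 0.001,"ty": 0,"tz": 0,"twist": 0},
    {"tx": 0.001,"ty": 0,"tz": 0,"twist": 0},
  ],
)

```text
clock: 10.25
position: [0.56, -0.0224, 0.0236]
ee_rot: [2.502, 1.897, -0.006]
force: [-3.8, -13.1, 8.9]
width: 0.499
gripper_force: 6.8
```

```bash
python3 nav.py -.055 -.1495 .023 1.5708
```

```text
stopframe now [-0.0543, -0.1524, 0.0236, 1.5672] clock 10.25 j7 -0.81 F [ -3.8 -13.1   8.9] w 0.5
tool delta now [ 0.0029 -0.0007  0.0006] twist units -0.0023 | if twisted first: -0.0007 0.0029
```

Contact on the short fence too. Now one re-press in x to make sure it is flush on both.

Call:
move_arm(
  motion=[
    {"tx": -0.02,"ty": 0,"tz": 0,"twist": 0},
    {"tx": -0.02,"ty": 0,"tz": 0,"twist": 0},
    {"tx": 0,"ty": 0,"tz": -0.045,"twist": 0},
    {"tx": 0,"ty": 0,"tz": -0.045,"twist": 0},
    {"tx": 0.03,"ty": -0.028,"tz": 0,"twist": 0},
    {"tx": 0.03,"ty": -0.028,"tz": 0,"twist": 0},
    {"tx": 0.03,"ty": -0.028,"tz": 0,"twist": 0},
    {"tx": 0.03,"ty": -0.028,"tz": 0,"twist": 0},
    {"tx": 0,"ty": 0,"tz": 0,"twist": 0.09},
    {"tx": 0,"ty": 0,"tz": 0,"twist": 0.09},
    {"tx": 0,"ty": 0,"tz": 0,"twist": 0.09},
    {"tx": 0,"ty": 0,"tz": 0,"twist": 0.09},
  ],
)

```text
clock: 11.45
position: [0.4745, 0.0886, 0.1138]
ee_rot: [-2.935, -1.119, -0.001]
force: [0.9, -0.5, 0.2]
width: 0.498
gripper_force: 0.0
```

Call:
move_arm(
  motion=[
    {"tx": 0,"ty": 0,"tz": 0,"twist": 0.09},
    {"tx": 0,"ty": 0,"tz": 0,"twist": 0.09},
    {"tx": 0,"ty": 0,"tz": 0,"twist": 0.09},
    {"tx": 0,"ty": 0,"tz": 0,"twist": 0.09},
    {"tx": 0,"ty": 0,"tz": 0,"twist": 0.09},
    {"tx": 0,"ty": 0,"tz": 0,"twist": 0.09},
    {"tx": 0,"ty": 0,"tz": 0,"twist": 0.09},
    {"tx": 0,"ty": 0,"tz": 0,"twist": 0.01},
  ],
)

```text
clock: 12.25
position: [0.4746, 0.0884, 0.1137]
ee_rot: [-3.111, 0.429, -0.001]
force: [0.2, 0.1, -0.1]
width: 0.504
gripper_force: 0.0
```

```bash
python3 nav.py -.165 -.07 .023 0;  python3 -c "
from m import *
measure('fit3.png',(.584,.055,-.27),(.6533,.1099,-.2696))"
```

```text
stopframe now [-0.1662, -0.0684, 0.1137, -0.004] clock 12.25 j7 -2.32 F [ 0.2  0.1 -0.1] w 0.5
tool delta now [0.0012 0.0017 0.0907] twist units -0.0025 | if twisted first: 0.0012 -0.0016
bin (array([ 0.5775,  0.0429, -0.2389]), np.float64(0.137)) [('scene', array([ 0.5768,  0.0425, -0.2277]), np.float64(0.135))]
rel (array([-0.0552, -0.0848]), np.float64(0.031))
```

View pics/fit3.png

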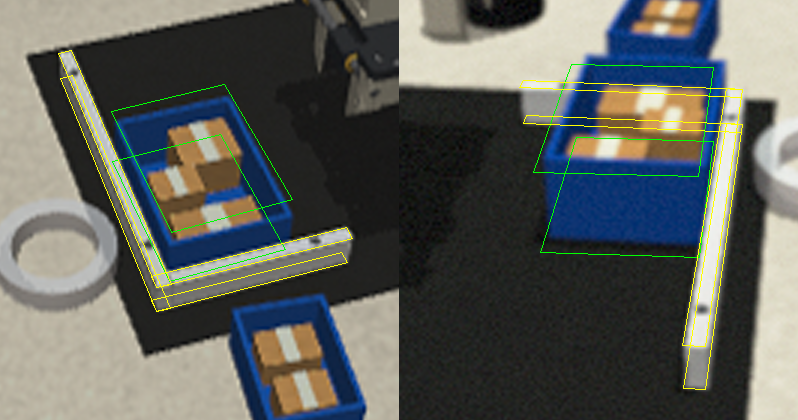

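The picture shows the bin in the corner; the fence hides its base, which throws the fit off. Final x press next.

Call:
move_arm(
  motion=[
    {"tx": 0,"ty": 0,"tz": 0.045,"twist": 0},
    {"tx": 0,"ty": 0,"tz": 0.03,"twist": 0},
    {"tx": 0,"ty": 0,"tz": 0.015,"twist": 0},
    {"tx": 0.015,"ty": 0,"tz": 0,"twist": 0},
    {"tx": 0.015,"ty": 0,"tz": 0,"twist": 0},
    {"tx": 0.01,"ty": 0,"tz": 0,"twist": 0},
    {"tx": 0.005,"ty": 0,"tz": 0,"twist": 0},
    {"tx": 0.003,"ty": 0,"tz": 0,"twist": 0},
    {"tx": 0.002,"ty": 0,"tz": 0,"twist": 0},
    {"tx": 0.002,"ty": 0,"tz": 0,"twist": 0},
  ],
)

```text
clock: 13.45
position: [0.5243, 0.0736, 0.0238]
ee_rot: [-3.113, 0.426, 0.0]
force: [-0.7, 0.3, 1.0]
width: 0.499
gripper_force: 0.0
```

Call:
move_arm(
  motion=[
    {"tx": 0.001,"ty": 0,"tz": 0,"twist": 0},
    {"tx": 0.001,"ty": 0,"tz": 0,"twist": 0},
    {"tx": 0.001,"ty": 0,"tz": 0,"twist": 0},
  ],
)

```text
clock: 13.75
position: [0.5271, 0.0728, 0.0237]
ee_rot: [3.112, -0.426, -0.001]
force: [-4.0, 1.4, 1.8]
width: 0.501
gripper_force: 2.0
```

```bash
python3 nav.py -.111 -.07 .023 0
```

```text
stopframe now [-0.1115, -0.0695, 0.0237, -0.0021] clock 13.75 j7 -2.33 F [-4.   1.4  1.8] w 0.5
tool delta now [0.0005 0.0005 0.0007] twist units -0.0013 | if twisted first: 0.0005 -0.0005
```

Call:
move_arm(
  motion=[
    {"tx": 0.001,"ty": 0,"tz": 0,"twist": 0},
    {"tx": 0.001,"ty": 0,"tz": 0,"twist": 0},
    {"tx": 0.001,"ty": 0,"tz": 0,"twist": 0},
  ],
)

```text
clock: 14.05
position: [0.5274, 0.0724, 0.0234]
ee_rot: [3.112, -0.424, -0.008]
force: [-13.3, 2.7, 9.1]
width: 0.497
gripper_force: 6.7
```

Call:
move_arm(
  motion=[
    {"tx": -0.02,"ty": 0,"tz": 0,"twist": 0},
    {"tx": -0.02,"ty": 0,"tz": 0,"twist": 0},
    {"tx": -0.01,"ty": 0,"tz": -0.045,"twist": 0},
    {"tx": 0,"ty": 0,"tz": -0.045,"twist": 0},
    {"tx": 0,"ty": 0,"tz": -0.045,"twist": 0},
    {"tx": 0,"ty": 0.045,"tz": 0,"twist": 0},
    {"tx": 0,"ty": 0.045,"tz": 0,"twist": 0},
    {"tx": 0,"ty": 0.045,"tz": 0,"twist": 0},
    {"tx": 0,"ty": 0.045,"tz": 0,"twist": 0},
    {"tx": 0,"ty": 0.045,"tz": 0,"twist": 0},
  ],
)

```text
clock: 15.05
position: [0.4212, -0.1332, 0.1591]
ee_rot: [3.112, -0.426, 0.002]
force: [-0.1, -0.5, 0.0]
width: 0.498
gripper_force: 0.0
```

```bash
python3 - <<'E'
from h import *
sp=(.6533,.1099,-.2696);a=sp[2];c,s=np.cos(a),np.sin(a)
bp=(sp[0]+c*-.05-s*-.07,sp[1]+s*-.05+c*-.07,a)
vis=[]
for cam,(x,y) in(('scene',(210,120)),('side',(140,160))):
    v=cv2.resize(arm.get_image(cam),None,fx=3,fy=3,interpolation=cv2.INTER_CUBIC)
    for ring in prism(*BIN[0],bp)[1:]: cv2.polylines(v,[np.array([np.array(proj(cam,q))*3+1 for q in ring]).round().astype(np.int32)],True,(0,255,0),1)
    vis.append(v[3*y:3*y+420,3*x:3*x+399])
cv2.imwrite('pics/end.png',np.hstack(vis)[:,:,::-1])
for q in('small_bin','tape','bottle'):
  for r in arm.place_of('scene',q)[:1]: print(q,(np.array(r['point'])*[512,384]).round())
E
python3 nav.py 0 0 0.1 0
```

```text
small_bin [305. 246.]
bottle [383. 257.]
stopframe now [-0.1583, -0.294, 0.1588, -0.0028] clock 15.3 j7 -1.76 F [ 0.4  0.9 -0.6] w 0.5
tool delta now [ 0.1574 -0.2945  0.059 ] twist units -0.0018 | if twisted first: 0.1583 0.294
```

View pics/end.png

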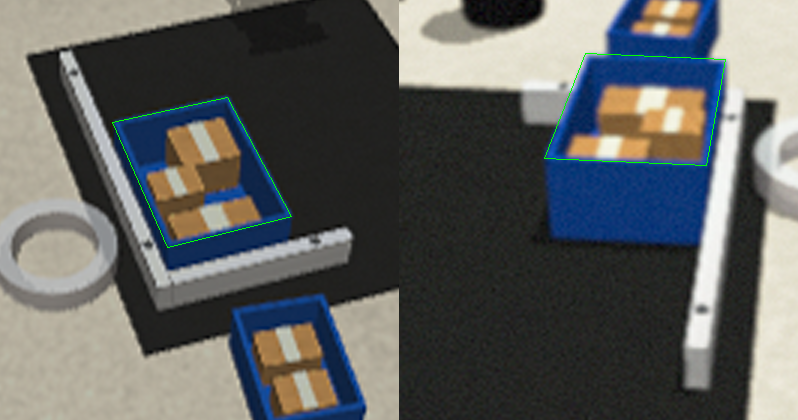

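The bin's rim matches the projected seated pose in both views, the small bin, tape and bottle have not moved, and the arm is clear.

```bash
python3 -c "
from cell import arm
print(arm.sign_off())"
```

```text
the job is handed in; nothing more can be done
None
```

The larger blue bin is pushed into the corner against both fences, the small bin, tape and bottle are where they were, and I handed the job in with the arm clear after about 15 s on the robot's clock; no verdict came back.

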